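# Click the reed carriage to its third notch

### The arm

A 7-joint arm with a two-finger parallel gripper is mounted at the origin on the work surface. World frame = base frame: x ahead of the robot, y to its left, z up, the work surface at z = 0. Lengths are in m, angles in rad, forces in N, time in s.
With the tool pointing down it reaches from about 0.4 to 0.85 m from the base axis. Payload 6.9 kg.
Tool frame: the origin (TCP) lies midway between the tips of the shut fingers; the grasp point (between the pads) lies 19 mm behind it; z points along the fingers, y is the line along which they close (so a half turn about z gives the same grasp; the last joint's range is limited). The gripper opens to 85 mm and grips with 20 to 120 N. Pads are 22 mm wide; open, the fingers measure 114 mm over their backs; the gripper's body (76 mm by 85 mm) begins 54 mm behind the grasp point. The pads swing forward as they close: fully open they stand 13 mm farther back than shut.
Start: joints at [1.359, 0.507, -0.238, 1.5, 0.126, 1.149, -0.155], TCP at [0.195, -0.594, 0.231] pointing down, gripper open.
Joint ranges: [-3.08, 3.08], [-0.24, 2.05], [-1.43, 1.35], [0, 2.5], [-1.52, 4.66], [0.17, 1.96], [-2.89, 2.89]. Speed limits (rad/s): [2.39, 2.39, 3.14, 3.14, 3.14, 3.14, 3.14].

### API

Orientations are given as a unit quaternion [w, x, y, z].
In Python, from workcell import sensors, get_image, job gives the robot as it stands.
- The arm moves only by the tool apply_moves, never from a script. Its argument "deltas" is a list of rows, each a list of 2 entries, a list of its own where there are three numbers: the shift along the world's x, y, z in m, then the turn, a rotation vector about the world's x, y, z in rad. In form: [[[dx, dy, dz], [rx, ry, rz]], ...]. A call has 1 to 5 rows; each row shifts and turns the commanded pose from where the row before left it; what a row does not reach is not made up. A row lasts 1/10 s, in which the tool goes at most 50 mm and 8.59 degrees, less where a joint would pass 70% of its speed; a pose out of reach is approached as far as the arm can. A call is refused whole if a number of a shift passes 0.05 or a number of a turn 0.15, either way. A call with a gripper value outside its range is refused whole. "grip" is the opening, from -1 (shut) to 1 (fully open), set as the call begins (left out, the last holds). The fingers move at their own pace and stop on an object; the grip force is fixed at half the most. Time passes only in rows, so rows that do not move let the fingers close. It gives the time, the measured TCP pose, the force, the opening and the grip force at its end, in the units of the state.
- sensors.get_state(): the state, without advancing time (a new reading comes with each control period).
- get_image(name): name is "scene" or "top" or "wrist"; returns a dict with "frame" (420x560x3 uint8, red, green, blue), "vertical_fov" (degrees; the focal length in pixels is half the picture's height over the tangent of half this angle, whatever the lens; pixels are square), "cx", "cy" (the principal point, pixels), "origin" and "attitude" of the camera in the world. Camera axes: x right, y up, looking along -z (the intrinsics and any distortion apply to the point x, -y, -z); pixel columns grow to the right and rows downward; lengths in m; the calibration is good to about 2 mm. A picture is of the moment at which its call begins. There is no depth.
- job.job_done(): hands the job in; it is judged then, once.
The state is a dict: "time": time; "qpos": joint angles; "qvel": joint speeds; "effort": joint torques, N m; "tool_pos": TCP position; "tcp_rot": TCP orientation; "force": force on the tool from outside, world axes, zero at the start; "torque": the same for the moment, N m; "opening": finger opening in m; "grip_force": force on a finger pad.
Only numpy, scipy, OpenCV 4.12 (cv2) and the standard library are available. Lean on these libraries where they do the work, as an engineer would, in place of code of your own. Each camera call takes 0.05 s, during which the arm holds its last target. There are 200 camera calls.

### The job

Push the upright wooden tab of the reed-plate carriage with a fingertip, away from its end stop, and count three clicks: let the carriage come to rest in the first notch and in the second for about half a second each, and stop in the third so that the third reed stands under the fixed pointer. Do not run on past the third notch, do not pinch the tab, and leave the loose parts around the fixture alone. Finish with the carriage resting in the third notch and the hand clear of it.

Things in the scene. Friction and masses are not known exactly. Their poses are not given: they have to be found in the camera images.
- fixture: Fixed indexing fixture: dark iron bed, its x -65 to +55 mm, y -125 to +125 mm, 14 mm high, two rails along y. Origin on the desk below the pointer. Its +y is the way the carriage moves from its end stop; the tab stands on its -x side (towards the robot); z up. Highest part: pointer arm, 87 mm up, on a post at x +38, y 0. Seven small brass pins on the bed under the tab mark notches 0 to 6.
- pointer (a point): Tip of the fixed steel pointer, 77 mm above the desk, over the top edge of the reed plate; at fixture x = 0, y = 0.
- carriage (a joint): Carriage position along the fixture's +y, m: 0 at the end stop (notch 0, the start), a notch every 16 mm (third = 0.048, last = 0.096). A detent draws it to the nearest notch: about 5 N plus 1 N friction, and drag of 25 N per m/s, takes it over the hump half-way between notches; it then snaps ahead of the finger into the next notch and stays there when let go.
- reed3 (a point): Top of the third reed's place on the brass reed plate (72 mm above the desk), in the middle of the carriage; at fixture x 0, y -48 mm + joint value, below the pointer in notch 3. Iron carriage 46 x 124 mm, 36 mm high; a blued clip on it grips the upright plate, 120 mm long along y. Six reeds, longest first, 16 mm apart; reed n is under the pointer in notch n.
- tab_face (a point): Centre of the face to push on the upright boxwood tab, the face that looks to the fixture's -y (end-stop side). Tab 28 mm wide along x, 14 mm thick along y, 34 to 74 mm above the desk. This point: 54 mm above the desk, fixture x -55, y -55 mm + joint value; axes as the fixture's. Reed plate 50 mm off in +x; nothing taller than 16 mm before the face for 65 mm in -y.
- home_cheek: The half of the tab on the end-stop side (-y), 28 x 7 x 40 mm; origin at the centre of its underside, 34 mm above the desk. Fingers pressing on this half and on far_cheek at once are pinching the tab.
- far_cheek: The other half of the tab, on its +y side, 28 x 7 x 40 mm, fixed to home_cheek; origin at the centre of its underside.
- comb: Loose boxwood comb 124 x 32 x 12 mm lying beyond the fixture (its +x side); origin at the underside's centre, x along its length.
- cover: Loose chrome harmonica cover 128 x 40 x 14 mm lying beyond the fixture (its +x side); origin at the underside's centre, x along its length.
- burnisher: Loose burnisher 157 mm long, 17 mm rosewood handle and flat steel blade, lying past the fixture's -y end; origin on the desk near its middle, x along it towards the blade.
- tin: Loose squat round tin, 62 mm across and 26 mm high, standing before the fixture (its -x side) near the +y end; origin at the underside's centre.

How it is judged:
On the way, in this order (a step that is already met when the one before it is completed fails the run):
1. the carriage rests in the first notch (value of joint carriage between 0.012 and 0.02 m and velocity of joint carriage between -0.01 and 0.01 m/s), for 0.2 s.
2. the carriage rests in the second notch (value of joint carriage between 0.028 and 0.036 m and velocity of joint carriage between -0.01 and 0.01 m/s), for 0.2 s.
3. the carriage rests in the third notch (value of joint carriage between 0.044 and 0.052 m and velocity of joint carriage between -0.01 and 0.01 m/s), for 0.2 s.
At the end, for the whole second after the job is handed in: The carriage rests in the third notch (joint 48 mm, within 3 mm, slower than 10 mm/s), and comb, cover, burnisher and tin lie within 15 mm of where they were (value of joint carriage between 0.045 and 0.051 m and velocity of joint carriage between -0.01 and 0.01 m/s and distance of each of comb, cover, burnisher, tin from where it was at the start of the episode below 0.015 m); the robot touches nothing.
It fails at once if the carriage ran past the third notch (beyond the hump, 56 mm) (value of joint carriage above 0.056 m).
It fails at once if the tab was pinched (fingers press on both of its halves) (contact force between each of home_cheek, far_cheek and the fingers above 1.5 N).
It fails at once if a loose part was moved or lifted by more than 15 mm (distance of any of comb, cover, burnisher, tin from where it was at the start of the episode above 0.015 m).
It also fails if it takes over 45 s, if anything falls off the work surface, if the arm or the gripper's body presses on something with over 40 N, if the wrist force passes 120 N, or if a joint passes its speed limit or range.

## Working session

There is one attempt and no reset: what is moved stays moved. The work goes in short steps, Python scripts to look and compute and a tool call to move; the robot and the scene stay as the last step left them, time stands still between calls to the robot, and variables do not carry over. Pictures are saved under pics/ and viewed, at most 10 in all, crops included, and the job is handed in when it is done.

Besides the shell and the picture viewer there is one more tool, called after ">>>" by a JSON object that holds its "method" and its "body", one argument or row to a line. apply_moves: Moves the arm, as the interface text tells. Its arguments: {"type":"object","properties":{"deltas":{"type":"array"},"grip":{"type":"number"}},"required":["deltas"]}

```bash
mkdir -p pics; cat > h.py <<'E'
import numpy as np, cv2
from scipy.spatial.transform import Rotation as R
from workcell import sensors, get_image, job
def rot(a):
    a=np.array(a,float)
    return a if a.shape==(3,3) else R.from_quat(a,scalar_first=True).as_matrix()
def grab(n,f):
    im=get_image(n); cv2.imwrite(f,im["frame"][:,:,::-1]); return im
def ray(im,u,v):
    f=im["frame"].shape[0]/2/np.tan(np.radians(im["vertical_fov"])/2)
    d=rot(im["attitude"])@np.array([(u-im["cx"])/f,-(v-im["cy"])/f,-1]); return np.array(im["origin"],float),d
def onplane(im,u,v,z):
    o,d=ray(im,u,v); return o+d*(z-o[2])/d[2]
def proj(im,p):
    f=im["frame"].shape[0]/2/np.tan(np.radians(im["vertical_fov"])/2)
    c=rot(im["attitude"]).T@(np.array(p)-np.array(im["origin"])); return im["cx"]+f*c[0]/-c[2], im["cy"]-f*c[1]/-c[2]
E
python3 - <<'E'
from h import *
import pickle
for n in("scene","top"):
    im=grab(n,f"pics/{n}0.png"); pickle.dump(im,open(n+"0.pkl","wb"))
    print({k:v for k,v in im.items() if k!="frame"})
print(sensors.get_state())
E
```

```text
{'vertical_fov': 49.729502076413766, 'cx': 278.1077655526179, 'cy': 208.78462661276112, 'origin': array([1.25040366, 0.26251457, 0.5119977 ]), 'attitude': array([0.49774769, 0.26643367, 0.39697443, 0.7236516 ])}
{'vertical_fov': 49.801830271073875, 'cx': 280.6363123421384, 'cy': 207.35237882959498, 'origin': array([0.51578973, 0.01335287, 0.84716745]), 'attitude': array([ 0.7148596 ,  0.03098057, -0.04081015, -0.69738834])}
{'time': 0.1, 'qpos': array([ 1.35954188,  0.50825366, -0.23753713,  1.50102782,  0.12569097,
        1.14891753, -0.15483428]), 'qvel': array([-0.00061139, -0.00128166, -0.00065934, -0.00254931, -0.00022122,
       -0.00067192, -0.00095832]), 'effort': array([-5.66677598e-03, -6.21840048e+01, -2.19468668e+00, -2.50204110e+01,
        1.25812445e-02,  7.84617034e-03, -9.98904238e-05]), 'tool_pos': array([ 0.19447125, -0.59349632,  0.23051861]), 'tcp_rot': array([-7.97600149e-04,  9.87485926e-01,  1.57705076e-01, -1.37761078e-04]), 'force': array([0.65449185, 0.67432932, 0.12645181]), 'torque': array([ 0.03837197, -0.02747863, -0.04967052]), 'grip_force': 0.0, 'opening': 0.08538523729634244}
```

View pics/top0.png

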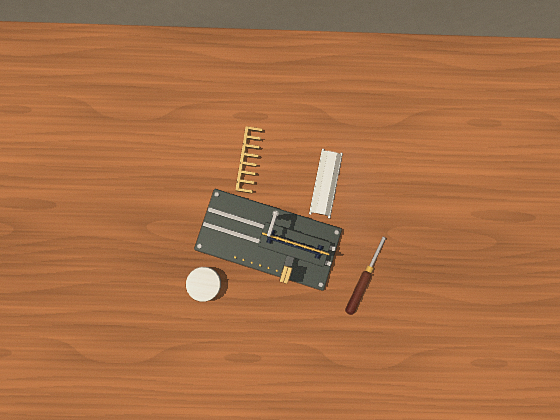

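View pics/scene0.png

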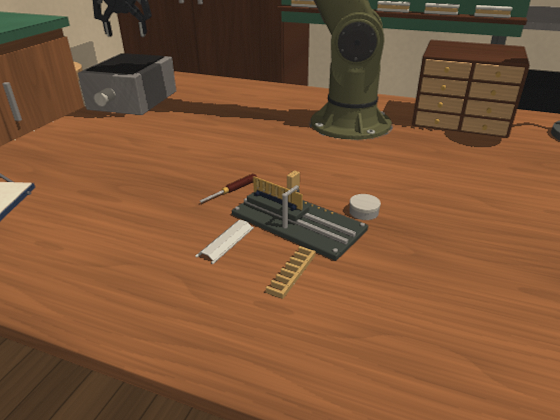

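Top view: bed corners are near (215,190), (343,229), (325,290) and (196,250), the tab is at (287,273), the tin at (203,284) and the burnisher at (366,275). In the scene view the tab is at (293,182).

```bash
python3 - <<'E'
from h import *
import pickle
im=pickle.load(open("top0.pkl","rb")); hsv=cv2.cvtColor(im["frame"],cv2.COLOR_RGB2HSV)
fr=im["frame"].astype(int)
m=((fr[...,0]-fr[...,2]<25)&(fr.max(2)<110)).astype(np.uint8); m[:120]=0
m=cv2.morphologyEx(m,cv2.MORPH_CLOSE,np.ones((5,5)))
m=cv2.morphologyEx(m,cv2.MORPH_OPEN,np.ones((7,7)))
c=max(cv2.findContours(m,0,2)[0],key=cv2.contourArea)
bp=cv2.boxPoints(cv2.minAreaRect(c)); print(bp)
P=np.array([onplane(im,*p,.014) for p in bp]); print(P.round(4)); print(np.linalg.norm(np.diff(P[[0,1,2,3,0]],axis=0),axis=1))
# long edges direction -> fixture +y
e=[(P[i],P[(i+1)%4]) for i in range(4)]; L=[b-a for a,b in e if np.linalg.norm(b-a)>.18]
d=[l*np.sign(l[1]) for l in L]; y=sum(d);y/=np.linalg.norm(y); x=np.array([y[1],-y[0],0])
ctr=P.mean(0); O=ctr+.005*x; O[2]=0
print("yaxis",y,"deg",np.degrees(np.arctan2(-y[0],y[1])),"O",O)
tf=O-.055*x-.055*y+[0,0,.054]; print("tabface",tf)
for n in("top","scene"):
    i=pickle.load(open(n+"0.pkl","rb"))
    print(n,"pointer",proj(i,O+[0,0,.077]),"tabtop centre",proj(i,tf+.007*y+[0,0,.02]), "corners",[np.round(proj(i,O+a*x+b*y+[0,0,.014])).tolist() for a in(-.065,.055) for b in(-.125,.125)])
# yellow tab mask in top
k=((hsv[...,0]>14)&(hsv[...,0]<30)&(hsv[...,1]>90)&(hsv[...,2]>130)).astype(np.uint8); k=k[258:290,275:300]
n,l,s,ce=cv2.connectedComponentsWithStats(k); print(s,ce+[275,258])
v=im["frame"]; cv2.imwrite("pics/c.png",cv2.resize(v[170:330,160:400,::-1],None,fx=3.3,fy=3.3,interpolation=2))
E
```

```text
[[193.66391 249.3769 ]
 [213.30191 187.36227]
 [342.6329  228.3171 ]
 [322.9949  290.33173]]
[[ 0.5196  0.1599  0.014 ]
 [ 0.6349  0.1286  0.014 ]
 [ 0.5649 -0.1126  0.014 ]
 [ 0.4511 -0.0779  0.014 ]]
[0.11955884 0.25117258 0.11897967 0.24755625]
yaxis [0.27785948 0.96062173 0.        ] deg -16.132493373384456 O [0.54740976 0.02310552 0.        ]
tabface [ 0.4792933  -0.01444641  0.054     ]
top pointer (np.float64(268.4927516836886), np.float64(234.55709455327005)) tabtop centre (np.float64(285.67819205873224), np.float64(274.19078559674506)) corners [[324.0, 291.0], [193.0, 249.0], [342.0, 228.0], [214.0, 187.0]]
scene pointer (np.float64(297.0456503320288), np.float64(188.87439082420838)) tabtop centre (np.float64(293.43907886253226), np.float64(172.05077936655937)) corners [[268.0, 185.0], [369.0, 223.0], [231.0, 208.0], [337.0, 254.0]]
[[  0   0  25  32 664]
 [  5   8  12  18 132]
 [  1  12   2   2   4]] [[287.39608434 273.36295181]
 [285.32575758 274.28030303]
 [276.5        270.5       ]]
```

View pics/c.png

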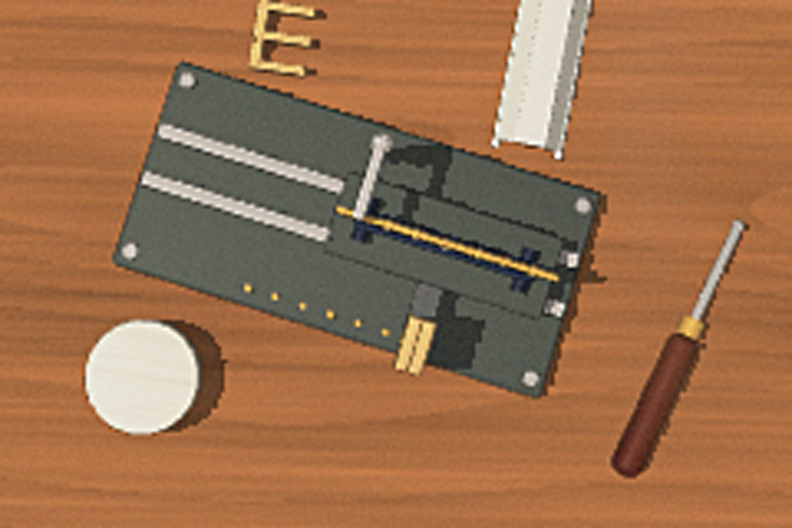

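The bed measures 119 x 249 mm against 120 x 250, and the predicted tab lands on the observed one in both views. I'll move to a standoff with the fingers shut.

>>> {"method": "apply_moves", "body": {
  "deltas": [
    [[0.021, 0.041, 0], [0, 0, 0.1]],
    [[0.021, 0.041, 0], [0, 0, 0.1]],
    [[0.021, 0.041, 0], [0, 0, 0.1]],
    [[0.021, 0.041, 0], [0, 0, 0.1]],
    [[0.021, 0.041, 0], [0, 0, 0.1]]
  ],
  "grip": -1
}}

```text
time: 0.6
tool_pos: [0.3001, -0.387, 0.2311]
tcp_rot: [-0.0, 0.917, 0.399, -0.0]
force: [1.8, 0.4, -0.4]
opening: 0.0123
grip_force: 0.0
```

>>> {"method": "apply_moves", "body": {
  "deltas": [
    [[0.021, 0.041, 0], [0, 0, 0.1]],
    [[0.021, 0.041, 0], [0, 0, 0.1]],
    [[0.021, 0.041, 0], [0, 0, 0.1]],
    [[0.021, 0.041, 0], [0, 0, 0.1]],
    [[0.021, 0.041, 0], [0, 0, 0.077]]
  ]
}}

```text
time: 1.1
tool_pos: [0.4049, -0.1822, 0.2312]
tcp_rot: [0.0, 0.797, 0.604, -0.0]
force: [1.3, -0.8, 0.5]
opening: -0.0002
grip_force: 0.0
```

>>> {"method": "apply_moves", "body": {
  "deltas": [
    [[0.021, 0.041, 0], [0, 0, 0]],
    [[0.021, 0.041, 0], [0, 0, 0]],
    [[0.02, 0.041, 0], [0, 0, 0]],
    [[0, 0, 0], [0, 0, 0]],
    [[0, 0, 0], [0, 0, 0]]
  ]
}}

```text
time: 1.6
tool_pos: [0.4666, -0.0598, 0.231]
tcp_rot: [-0.0, 0.797, 0.604, -0.0]
force: [-0.4, -0.9, -0.1]
opening: 0.0003
grip_force: 0.0
```

>>> {"method": "apply_moves", "body": {
  "deltas": [
    [[0, 0, -0.036], [0, 0, 0]],
    [[0, 0, -0.036], [0, 0, 0]],
    [[0, 0, -0.036], [0, 0, 0]],
    [[0, 0, -0.036], [0, 0, 0]],
    [[0, 0, -0.035], [0, 0, 0]]
  ]
}}

```text
time: 2.1
tool_pos: [0.4657, -0.063, 0.0508]
tcp_rot: [0.0, 0.799, 0.601, -0.001]
force: [0.3, 0.2, -0.3]
opening: 0.0001
grip_force: 0.0
```

```bash
python3 - <<'E'
from h import *
im=grab("wrist","pics/w1.png"); s=sensors.get_state(); print(s["tool_pos"],s["force"])
tf=np.array([.4793,-.0144,.054]);print(proj(im,tf),proj(im,tf+[.002,.0067,.02]),proj(im,s["tool_pos"]))
im=grab("scene","pics/s1.png");cv2.imwrite("pics/s1c.png",cv2.resize(im["frame"][130:260,220:390,::-1],None,fx=4,fy=4,interpolation=2))
E
```

```text
[ 0.46320597 -0.06278374  0.0465725 ] [-0.93562204  0.46487987 -4.22039265]
(np.float64(280.57342704085187), np.float64(176.40285174933766)) (np.float64(280.543456193085), np.float64(169.343730390388)) (np.float64(276.81919992246), np.float64(268.67176744330345))
```

View pics/w1.png

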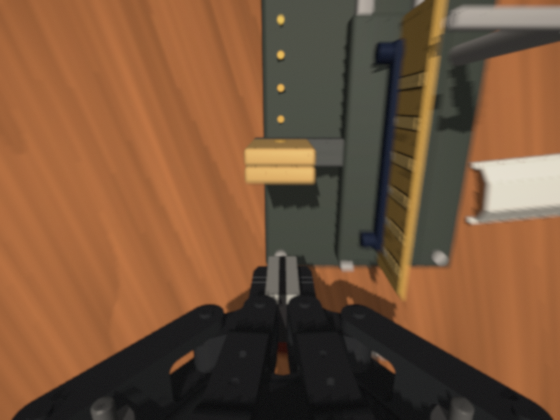

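View pics/s1c.png

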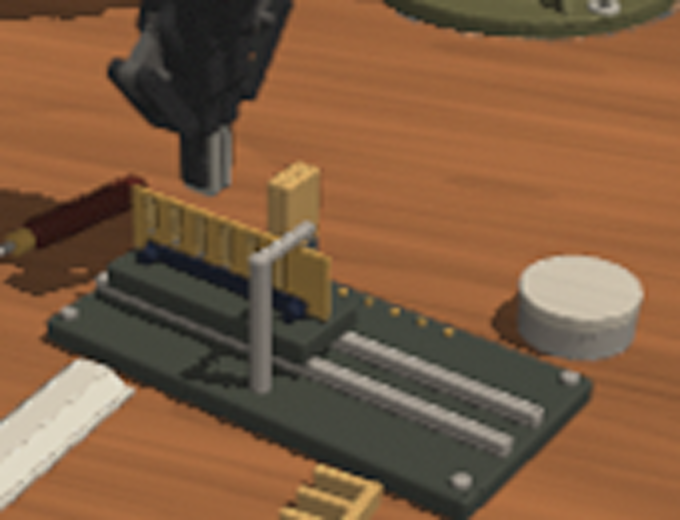

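The wrist view shows the fingers (283,280) square on the tab face (280,182). The scene view agrees, with the tip standing behind the tab at the end-stop side.

>>> {"method": "apply_moves", "body": {
  "deltas": [
    [[0.0014, 0.0048, 0], [0, 0, 0]],
    [[0.0014, 0.0048, 0], [0, 0, 0]],
    [[0.0014, 0.0048, 0], [0, 0, 0]],
    [[0.0014, 0.0048, 0], [0, 0, 0]],
    [[0.0014, 0.0048, 0], [0, 0, 0]]
  ]
}}

```text
time: 2.7
tool_pos: [0.4743, -0.0365, 0.0531]
tcp_rot: [0.001, 0.798, 0.603, 0.001]
force: [0.4, 0.2, -0.3]
opening: 0.0
grip_force: 0.0
```

>>> {"method": "apply_moves", "body": {
  "deltas": [
    [[0.0006, 0.0019, 0], [0, 0, 0]],
    [[0.0006, 0.0019, 0], [0, 0, 0]],
    [[0.0006, 0.0019, 0], [0, 0, 0]],
    [[0.0006, 0.0019, 0], [0, 0, 0]],
    [[0, 0, 0], [0, 0, 0]]
  ]
}}

```text
time: 3.2
tool_pos: [0.4761, -0.0291, 0.0522]
tcp_rot: [-0.0, 0.798, 0.603, 0.0]
force: [-0.2, -0.6, 0.4]
opening: -0.0003
grip_force: 0.0
```

>>> {"method": "apply_moves", "body": {
  "deltas": [
    [[0.0006, 0.0019, 0], [0, 0, 0]],
    [[0, 0, 0], [0, 0, 0]]
  ]
}}

```text
time: 3.4
tool_pos: [0.4767, -0.0272, 0.0523]
tcp_rot: [-0.0, 0.798, 0.603, 0.0]
force: [0.3, -0.1, 0.5]
opening: -0.0
grip_force: 0.0
```

>>> {"method": "apply_moves", "body": {
  "deltas": [
    [[0.0006, 0.0019, 0], [0, 0, 0]],
    [[0, 0, 0], [0, 0, 0]]
  ]
}}

```text
time: 3.6
tool_pos: [0.4773, -0.0254, 0.0523]
tcp_rot: [-0.0, 0.798, 0.603, -0.0]
force: [-0.2, -0.9, 0.0]
opening: -0.0001
grip_force: 0.0
```

>>> {"method": "apply_moves", "body": {
  "deltas": [
    [[0.0006, 0.0019, 0], [0, 0, 0]],
    [[0, 0, 0], [0, 0, 0]]
  ]
}}

```text
time: 3.8
tool_pos: [0.4777, -0.024, 0.0522]
tcp_rot: [0.0, 0.798, 0.603, -0.0]
force: [-1.1, -2.2, 1.0]
opening: 0.0001
grip_force: 1.1
```

>>> {"method": "apply_moves", "body": {
  "deltas": [
    [[0.0006, 0.0019, 0], [0, 0, 0]],
    [[0, 0, 0], [0, 0, 0]]
  ]
}}

```text
time: 4.0
tool_pos: [0.4781, -0.0224, 0.0522]
tcp_rot: [0.0, 0.798, 0.602, -0.001]
force: [-1.7, -4.5, 2.3]
opening: 0.0001
grip_force: 2.5
```

Contact came at tool y of about -0.0245. I'll continue in 2 mm steps to the first hump.

>>> {"method": "apply_moves", "body": {
  "deltas": [
    [[0.0006, 0.0019, 0], [0, 0, 0]],
    [[0, 0, 0], [0, 0, 0]]
  ]
}}

```text
time: 4.2
tool_pos: [0.4786, -0.0205, 0.0522]
tcp_rot: [0.0, 0.798, 0.602, -0.001]
force: [-1.3, -4.9, 1.6]
opening: 0.0
grip_force: 2.5
```

>>> {"method": "apply_moves", "body": {
  "deltas": [
    [[0.0006, 0.0019, 0], [0, 0, 0]],
    [[0, 0, 0], [0, 0, 0]]
  ]
}}

```text
time: 4.4
tool_pos: [0.4795, -0.0177, 0.0522]
tcp_rot: [-0.0, 0.798, 0.603, -0.0]
force: [-0.6, -1.1, -0.3]
opening: 0.0001
grip_force: 0.6
```

>>> {"method": "apply_moves", "body": {
  "deltas": [
    [[0.0006, 0.0019, 0], [0, 0, 0]],
    [[0, 0, 0], [0, 0, 0]]
  ]
}}

```text
time: 4.6
tool_pos: [0.4809, -0.0148, 0.0524]
tcp_rot: [-0.0, 0.798, 0.603, 0.001]
force: [-0.5, -0.0, -0.3]
opening: 0.0001
grip_force: 0.0
```

>>> {"method": "apply_moves", "body": {
  "deltas": [
    [[0, 0, 0], [0, 0, 0]],
    [[0, 0, 0], [0, 0, 0]],
    [[0, 0, 0], [0, 0, 0]],
    [[0, 0, 0], [0, 0, 0]],
    [[0, 0, 0], [0, 0, 0]]
  ]
}}

```text
time: 5.1
tool_pos: [0.4803, -0.016, 0.0523]
tcp_rot: [-0.0, 0.798, 0.603, 0.0]
force: [-0.7, -0.3, -0.1]
opening: -0.0005
grip_force: 0.0
```

```bash
python3 - <<'E'
from h import *
im=grab("wrist","pics/w2.png"); s=sensors.get_state(); print(s["tool_pos"],s["force"])
im=grab("scene","pics/s2.png"); a=cv2.imread("pics/s1.png")
cv2.imwrite("pics/s2c.png",np.hstack([cv2.resize(q[130:250,230:360],None,fx=3,fy=3,interpolation=2) for q in(a,cv2.imread("pics/s2.png"))]))
E
```

```text
[ 0.48029287 -0.01600433  0.05227541] [0.02157115 0.23291661 0.08534132]
```

View pics/w2.png

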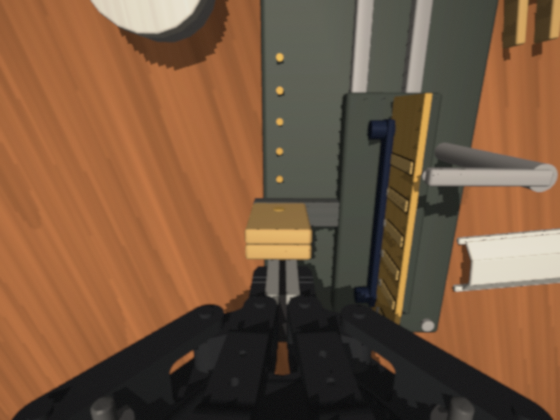

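The tab has snapped ahead of the finger into notch 1, with five pins still ahead at (280,57..180) and a gap at (280,262). On to the second.

>>> {"method": "apply_moves", "body": {
  "deltas": [
    [[0.0006, 0.0019, 0], [0, 0, 0]],
    [[0.0006, 0.0019, 0], [0, 0, 0]],
    [[0.0006, 0.0019, 0], [0, 0, 0]],
    [[0.0006, 0.0019, 0], [0, 0, 0]],
    [[0, 0, 0], [0, 0, 0]]
  ]
}}

```text
time: 5.7
tool_pos: [0.4826, -0.0086, 0.0523]
tcp_rot: [0.0, 0.798, 0.603, -0.0]
force: [-1.0, -0.8, 1.0]
opening: -0.0002
grip_force: 0.9
```

>>> {"method": "apply_moves", "body": {
  "deltas": [
    [[0.0006, 0.0019, 0], [0, 0, 0]],
    [[0, 0, 0], [0, 0, 0]]
  ]
}}

```text
time: 5.9
tool_pos: [0.483, -0.0072, 0.0523]
tcp_rot: [0.0, 0.798, 0.602, -0.001]
force: [-2.0, -4.6, 2.7]
opening: 0.0002
grip_force: 2.4
```

>>> {"method": "apply_moves", "body": {
  "deltas": [
    [[0.0006, 0.0019, 0], [0, 0, 0]],
    [[0, 0, 0], [0, 0, 0]]
  ]
}}

```text
time: 6.1
tool_pos: [0.4835, -0.0054, 0.0523]
tcp_rot: [0.0, 0.798, 0.602, -0.001]
force: [-1.4, -4.6, 3.4]
opening: -0.0001
grip_force: 2.5
```

>>> {"method": "apply_moves", "body": {
  "deltas": [
    [[0.0006, 0.0019, 0], [0, 0, 0]],
    [[0, 0, 0], [0, 0, 0]]
  ]
}}

```text
time: 6.3
tool_pos: [0.4843, -0.0026, 0.0522]
tcp_rot: [-0.0, 0.798, 0.603, -0.0]
force: [-1.7, -1.8, 0.5]
opening: 0.0001
grip_force: 0.8
```

>>> {"method": "apply_moves", "body": {
  "deltas": [
    [[0.0006, 0.0019, 0], [0, 0, 0]],
    [[0, 0, 0], [0, 0, 0]]
  ]
}}

```text
time: 6.5
tool_pos: [0.4856, 0.0004, 0.0523]
tcp_rot: [-0.0, 0.798, 0.603, 0.001]
force: [1.0, 1.0, -0.5]
opening: -0.0
grip_force: 0.0
```

>>> {"method": "apply_moves", "body": {
  "deltas": [
    [[0, 0, 0], [0, 0, 0]],
    [[0, 0, 0], [0, 0, 0]],
    [[0, 0, 0], [0, 0, 0]],
    [[0, 0, 0], [0, 0, 0]],
    [[0, 0, 0], [0, 0, 0]]
  ]
}}

```text
time: 7.0
tool_pos: [0.4851, -0.0008, 0.0523]
tcp_rot: [-0.0, 0.798, 0.603, 0.0]
force: [-0.9, -0.4, 0.1]
opening: 0.0
grip_force: 0.0
```

```bash
python3 - <<'E'
from h import *
im=grab("wrist","pics/w3.png"); s=sensors.get_state(); print(s["tool_pos"],s["force"])
E
```

```text
[ 0.48507669 -0.00081204  0.05226771] [-0.46285949 -0.32073317 -0.59609975]
```

View pics/w3.png

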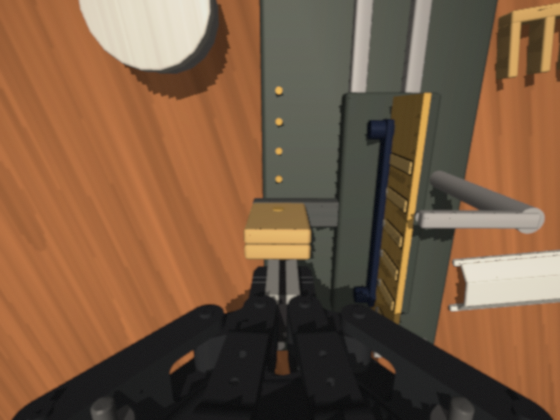

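Notch 2: four pins remain ahead, with the same gap as before. Same sequence for the third.

>>> {"method": "apply_moves", "body": {
  "deltas": [
    [[0.0006, 0.0019, 0], [0, 0, 0]],
    [[0.0006, 0.0019, 0], [0, 0, 0]],
    [[0.0006, 0.0019, 0], [0, 0, 0]],
    [[0.0006, 0.0019, 0], [0, 0, 0]],
    [[0, 0, 0], [0, 0, 0]]
  ]
}}

```text
time: 7.55
tool_pos: [0.4874, 0.0066, 0.0523]
tcp_rot: [0.0, 0.798, 0.603, -0.0]
force: [-0.4, -0.9, 1.6]
opening: 0.0003
grip_force: 0.9
```

>>> {"method": "apply_moves", "body": {
  "deltas": [
    [[0.0006, 0.0019, 0], [0, 0, 0]],
    [[0, 0, 0], [0, 0, 0]]
  ]
}}

```text
time: 7.75
tool_pos: [0.4878, 0.008, 0.0522]
tcp_rot: [0.0, 0.798, 0.602, -0.001]
force: [-2.1, -4.2, 3.2]
opening: -0.0003
grip_force: 2.4
```

>>> {"method": "apply_moves", "body": {
  "deltas": [
    [[0.0006, 0.0019, 0], [0, 0, 0]],
    [[0, 0, 0], [0, 0, 0]]
  ]
}}

```text
time: 7.95
tool_pos: [0.4883, 0.0098, 0.0522]
tcp_rot: [0.0, 0.798, 0.602, -0.001]
force: [-2.6, -4.5, 3.2]
opening: 0.0001
grip_force: 2.6
```

>>> {"method": "apply_moves", "body": {
  "deltas": [
    [[0.0006, 0.0019, 0], [0, 0, 0]],
    [[0, 0, 0], [0, 0, 0]]
  ]
}}

```text
time: 8.15
tool_pos: [0.4891, 0.0125, 0.0522]
tcp_rot: [-0.0, 0.798, 0.603, -0.0]
force: [-0.6, -1.8, 1.6]
opening: 0.0005
grip_force: 0.9
```

>>> {"method": "apply_moves", "body": {
  "deltas": [
    [[0.0006, 0.0019, 0], [0, 0, 0]],
    [[0, 0, 0], [0, 0, 0]]
  ]
}}

```text
time: 8.35
tool_pos: [0.4904, 0.0156, 0.0524]
tcp_rot: [-0.0, 0.798, 0.603, 0.001]
force: [0.2, 0.1, -0.1]
opening: -0.0001
grip_force: 0.0
```

>>> {"method": "apply_moves", "body": {
  "deltas": [
    [[0, 0, 0], [0, 0, 0]],
    [[0, 0, 0], [0, 0, 0]],
    [[0, 0, 0], [0, 0, 0]],
    [[0, 0, 0], [0, 0, 0]]
  ]
}}

```text
time: 8.75
tool_pos: [0.4899, 0.0145, 0.0523]
tcp_rot: [-0.0, 0.798, 0.603, 0.0]
force: [0.8, -1.0, -1.0]
opening: -0.0003
grip_force: 0.0
```

>>> {"method": "apply_moves", "body": {
  "deltas": [
    [[-0.003, -0.0096, 0], [0, 0, 0]],
    [[-0.003, -0.0096, 0], [0, 0, 0]],
    [[-0.003, -0.0096, 0], [0, 0, 0]],
    [[0, 0, 0.02], [0, 0, 0]],
    [[0, 0, 0.03], [0, 0, 0]]
  ]
}}

```text
time: 9.25
tool_pos: [0.4792, -0.016, 0.1016]
tcp_rot: [-0.001, 0.798, 0.602, -0.002]
force: [0.3, -0.3, -0.3]
opening: -0.0001
grip_force: 0.0
```

>>> {"method": "apply_moves", "body": {
  "deltas": [
    [[0, 0, 0.03], [0, 0, 0]],
    [[0, 0, 0.03], [0, 0, 0]],
    [[0, 0, 0.02], [0, 0, 0]],
    [[0, 0, 0], [0, 0, 0]],
    [[0, 0, 0], [0, 0, 0]]
  ]
}}

```text
time: 9.75
tool_pos: [0.4806, -0.0155, 0.1822]
tcp_rot: [0.0, 0.798, 0.602, -0.0]
force: [-0.0, -0.1, -0.0]
opening: -0.0003
grip_force: 0.0
```

```bash
python3 - <<'E'
from h import *
im=grab("wrist","pics/w4.png"); s=sensors.get_state(); print(s["tool_pos"],s["force"])
E
```

```text
[ 0.48021985 -0.01530021  0.18160891] [ 0.3138071  -0.12068121 -0.79173953]
```

View pics/w4.png

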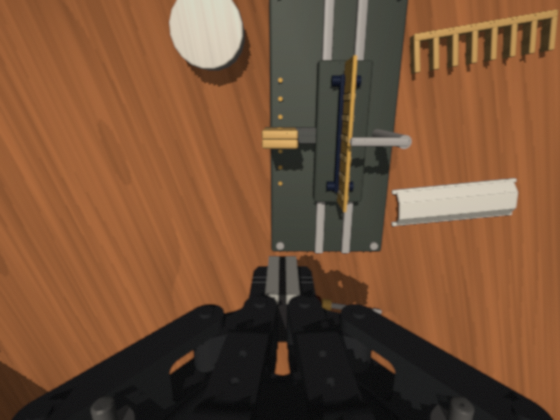

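The tab sits at the third notch (280,138), with pins 4 to 6 ahead at rows 79 to 117 and passed pins behind it. The pointer is over the middle of the carriage, the loose parts look undisturbed and the hand is clear.

```bash
python3 -c "
from workcell import job
print(job.job_done())"
```

```text
the job is handed in; nothing more can be done
None
```

I pushed the carriage through three notches, pausing in the first and second, and left it resting in the third with the hand clear, then handed the job in; no verdict was returned.

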